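# Gather the bottle caps in the marked corner of the tray

### The job

One green bottle cap lies on the bench; put it in the grey parts tray with the other two. Then pick the tray up by its black handle and tilt it so that all three caps slide together into the corner marked in orange. Finish while holding the tray like that, clearly tilted and well clear of the bench with the caps gathered in that corner, and leave the other things on the bench alone.

Things in the scene. Friction and masses are not known exactly. Their poses are not given: they have to be found in the camera images.
- tray: Loose open grey tray, 200 (x) x 150 (y) x 36 mm high, walls and floor 4 mm, 0.35 kg, balanced below its handle. Origin at the centre of its underside, z up. Its (-x, -y) corner is marked in orange: a guard on the walls, a patch on the floor. Two caps lie in the +x half, the -x half starts empty. Caps slide on it with friction 0.2 (varies by a fifth): about 0.5 rad of tilt towards the corner moves them.
- tray_handle (a point): Centre of the black handle bar, 93 mm above the tray's underside, over its middle; pinch it across its 14 mm (along the tray's x). The bar is 18 mm high and 162 mm long along the tray's y, on two steel posts 22 mm wide outside the long walls; the space below it is open, caps pass under it. Axes as the tray's.
- tray_corner (a point): Inside of the orange corner, where the two walls' inner faces meet the tray's floor: at (-96, -71, 4) mm in the tray's frame.
- cap_0: Green plastic screw cap of a bottle, 30 mm diameter, 16 mm high, 15 g, ribbed side, flat on both faces; origin at the centre of its underside (the 30 mm wide face), z up through it. It starts in the tray, in the +x half.
- cap_1: Green plastic screw cap of a bottle, 30 mm diameter, 16 mm high, 15 g, ribbed side, flat on both faces; origin at the centre of its underside (the 30 mm wide face), z up through it. It starts in the tray, in the +x half.
- cap_stray: Green plastic screw cap of a bottle, 30 mm diameter, 16 mm high, 15 g, ribbed side, flat on both faces; origin at the centre of its underside (the 30 mm wide face), z up through it. It starts flat on the bench beside the tray, to the right of it as the robot sees it.
- timer: Grey square timer, 58 x 58 x 18 mm. Bystander: leave it where it is. Origin at the centre of its underside.
- tape_masking: Roll of beige masking tape lying flat, 96 mm diameter, 25 mm high. Bystander: leave it where it is. Origin at the centre of its underside.
Mind the look-alikes: they are no part of the job. Leave any red look-alike of the cap_stray alone.

How it is judged:
By the outcome, as a careful person would: the job done as asked, in the order asked, and still so for the second after the job is handed in, while the arm keeps its last pose, push and grip.
It also fails if it takes over 58 s, if anything falls off the work surface, if the arm or the gripper's body presses on something with over 40 N, if the wrist force passes 120 N, or if a joint passes its speed limit or range.

### The arm

A 6-joint arm with a two-finger parallel gripper is mounted at the origin on a cart in front of the work surface, level with it; the furniture and walls round the work are solid. World frame = base frame: x ahead of the robot, y to its left, z up, the work surface at z = 0. Lengths are in m, angles in rad, forces in N, time in s.
With the tool pointing down it reaches from about 0.4 to 0.925 m from the base axis. Payload 3.4 kg.
Tool frame: the origin (TCP) lies on the centre line of the jaws, within the pads' length; the fingertips stand 25 mm ahead of it and the grasp point (between the pads) lies 6 mm ahead of it; z points along the fingers, y is the direction in which the jaws open and shut (so a half turn about z gives the same grasp; the last joint's range is limited). The gripper opens to 85 mm and grips with 20 to 120 N. Pads are 22 mm wide; open, the fingers measure 114 mm over their backs; the gripper's body (76 mm by 85 mm) begins 54 mm behind the grasp point. The pads swing forward as they close: fully open they stand 13 mm farther back than shut.
Start: joints at [-1.329, 0.307, 1.506, -0, 1.328, -0.073], TCP at [0.178, -0.547, 0.256] pointing down, gripper open.
Joint ranges: [-3.12, 3.12], [-1.05, 2.28], [0.14, 2.33], [-1.42, 4.57], [0.1, 2.73], [-2.68, 2.68]. Speed limits (rad/s): [2.57, 2.57, 3.14, 3.14, 3.14, 3.14].

### API

Orientations are given as [roll, pitch, yaw] about the fixed x, y, z axes, in that order (R = Rz(yaw) Ry(pitch) Rx(roll)).
In Python, from cell import manip gives the robot as it stands.
- The arm moves only by the tool jog_arm, never from a script. Its argument "targets" is a list of rows, each a list of 3 entries, a list of its own where there are three numbers: the shift along the tool's x, y, z in m, then the turn, a rotation vector about the tool's x, y, z in degrees, then the opening, from -1 (shut) to 1 (fully open). A call has 1 to 12 rows; each row is the pose to reach, as a shift and turn from the pose commanded when the call began, along the tool's axes at that moment; what a row does not reach only later rows make up. A row lasts 1/12 s, in which the tool goes at most 41.7 mm and 7.16 degrees, less where a joint would pass 70% of its speed; a pose out of reach is approached as far as the arm can. A call with a gripper value outside its range is refused whole. The fingers move at their own pace and stop on an object; "force" is the grip in N (left out, the last holds). Time passes only in rows, so rows that repeat a pose let the fingers close. It gives the time, the measured TCP pose, the force and the opening at its end, in the units of the state.
- manip.state(): the state, without advancing time (a new reading comes with each control period).
- manip.capture(name): name is "scene" or "side" or "wrist"; returns (picture, depth): 420x560x3 uint8, blue, green, red; 420x560 float32, m along the optical axis (not along the pixel's ray), 0 where there is no reading.
- manip.get_calibration(name): a dict with "intrinsics" (3x3 intrinsics, pixels), "cam_to_world" (4x4, takes a point from camera to world coordinates). Camera axes: x right, y up, looking along -z (the intrinsics and any distortion apply to the point x, -y, -z); pixel columns grow to the right and rows downward; lengths in m; the calibration is good to about 2 mm. A picture is of the moment at which its call begins: read the wrist's pose just before it. get_calibration takes no time and is no camera call; for the wrist camera it gives the pose at the moment of the call.
- manip.hand_in(): hands the job in, once; it reports no verdict.
The state is a dict: "t": time; "joints": joint angles; "joint_vel": joint speeds; "tau": joint torques, N m; "tool_pos": TCP position; "ee_rot": TCP orientation; "wrist_force": force on the tool from outside, world axes, zero at the start; "moment": the same for the moment, N m; "opening": finger opening in m.
Only numpy, scipy, OpenCV 4.12 (cv2) and the standard library are available. Lean on these libraries where they do the work, as an engineer would, in place of code of your own. Each camera call takes 0.05 s, during which the arm holds its last target. There are 200 camera calls.

## Working session

There is one attempt and no reset: what is moved stays moved. The work goes in short steps, Python scripts to look and compute and a tool call to move; the robot and the scene stay as the last step left them, time stands still between calls to the robot, and variables do not carry over. Pictures are saved under pics/ and viewed, about 8 in all and at most 12, crops included, and the job is handed in when it is done.

Besides the shell and the picture viewer there is one more tool, called after "Call:" as name([rows], argument=value, ...), one row to a line, values as JSON. jog_arm: Moves the arm, as the interface text tells. Its arguments: {"type":"object","properties":{"targets":{"type":"array","items":{"type":"array"}},"force":{"type":"number"}},"required":["targets"]}

```bash
ls; mkdir -p pics
cat > h.py <<'E'
import numpy as np, cv2
from cell import manip
from scipy.spatial.transform import Rotation as R
def ray(cal,u,v):
    K=np.array(cal["intrinsics"]);T=np.array(cal["cam_to_world"])
    d=np.array([(u-K[0,2])/K[0,0],-(v-K[1,2])/K[1,1],-1.])
    return T[:3,3],T[:3,:3]@d
def onz(cal,u,v,z):
    o,d=ray(cal,u,v); return o+d*(z-o[2])/d[2]
def blobs(img,lo,hi,amin=30):
    m=cv2.inRange(cv2.cvtColor(img,cv2.COLOR_BGR2HSV),lo,hi)
    n,l,s,c=cv2.connectedComponentsWithStats(m)
    return [(c[i],s[i]) for i in range(1,n) if s[i][4]>=amin],l
E
python3 - <<'E'
from h import *
s=manip.state(); print({k:np.round(v,3).tolist() for k,v in s.items()})
ims=[]
for n in("scene","side"):
    im,d=manip.capture(n);c=manip.get_calibration(n);cv2.imwrite(f"pics/{n}0.png",im);np.save(n+"0.npy",d)
    print(n,{k:np.round(v,3).tolist() for k,v in c.items()})
    for col,lo,hi in(("green",(40,80,40),(85,255,255)),("orange",(5,150,120),(22,255,255))):
        for b,st in blobs(im,lo,hi)[0]:
            print(col,b.round(1),st,onz(c,*b,.016).round(3), d[int(b[1]),int(b[0])])
E
```

```text
pics
{'t': 0.0, 'joints': [-1.33, 0.308, 1.508, 0.0, 1.328, -0.073], 'joint_vel': [0.001, 0.002, -0.001, 0.0, 0.001, 0.0], 'tau': [-0.003, -45.756, -25.192, -0.0, 0.013, 0.0], 'tool_pos': [0.178, -0.546, 0.255], 'ee_rot': [-3.139, -0.0, 0.315], 'wrist_force': [0.594, -0.629, 0.489], 'moment': [0.006, 0.026, -0.04], 'opening': 0.085}
scene {'intrinsics': [[485.586, 0.0, 273.818], [0.0, 485.586, 209.545], [0.0, 0.0, 1.0]], 'cam_to_world': [[0.845, 0.3, -0.443, 0.042], [-0.534, 0.434, -0.725, -0.958], [-0.025, 0.849, 0.527, 0.721], [0.0, 0.0, 0.0, 1.0]]}
green [243.1 211.4] [238 207  11  10  99] [0.56  0.052 0.016] 1.3254938
green [234.9 226. ] [229 224  12   5  45] [0.507 0.001 0.016] 1.256712
green [262. 292.] [256 286  13  14 151] [ 0.432 -0.26   0.016] 1.0491668
side {'intrinsics': [[457.839, 0.0, 277.799], [0.0, 457.839, 205.291], [0.0, 0.0, 1.0]], 'cam_to_world': [[0.998, -0.045, 0.042, 0.602], [0.059, 0.501, -0.864, -1.2], [0.018, 0.865, 0.502, 0.717], [0.0, 0.0, 0.0, 1.0]]}
green [284.4 197.5] [280 195  10   6  50] [0.561 0.055 0.016] 1.4400115
green [263.4 206.1] [259 204  10   5  35] [ 0.5   -0.004  0.016] 1.3874322
green [230.  256.6] [225 252  11  10  96] [ 0.438 -0.266  0.016] 1.1726233
orange [231.5 186.8] [224 181  15  12  74] [0.386 0.111 0.016] 1.4760222
```

Run:
```python
import cv2,numpy as np
a=cv2.resize(cv2.imread("pics/scene0.png")[100:400,60:460],(800,600),interpolation=2)
b=cv2.resize(cv2.imread("pics/side0.png")[120:320,150:417],(800,600),interpolation=2)
cv2.imwrite("pics/a.png",a);cv2.imwrite("pics/b.png",b)
```

```text
(no output)
```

View pics/a.png

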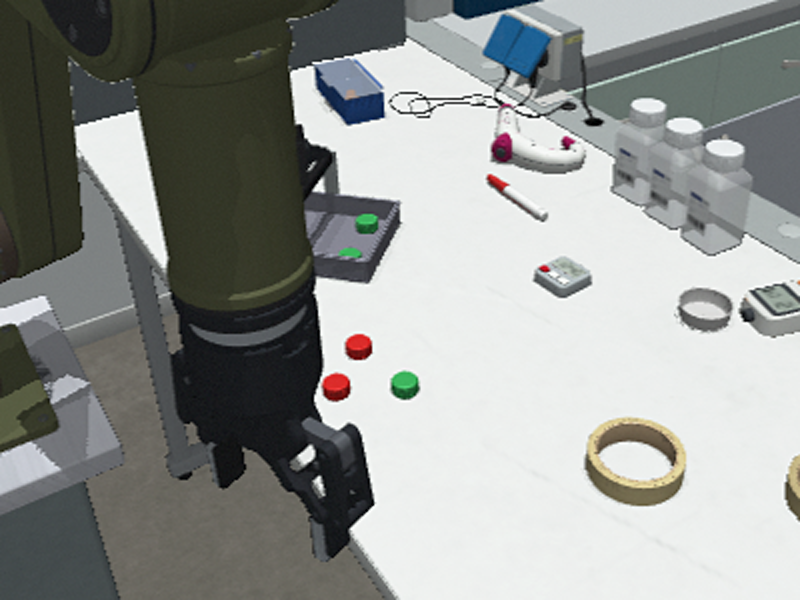

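View pics/b.png

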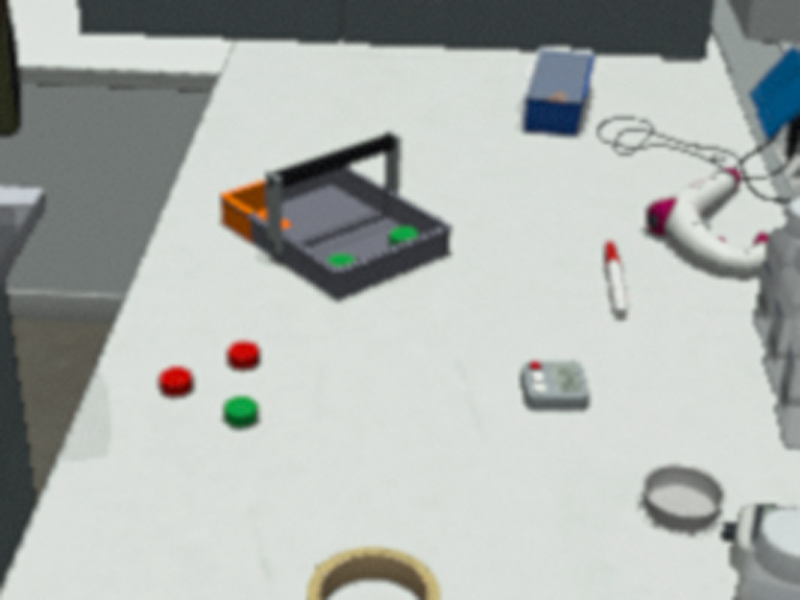

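The overview shows the stray green cap (side px ~230,257) with two red look-alikes to its upper left. The tray stands beyond it, with its orange corner on the left and its handle over the middle.

Run:
```python
from h import *
c=manip.get_calibration("side");s=267/800
f=lambda u,v,z:onz(c,150+u*s,120+v/3,z).round(3)
for n,u,v,z in(("ox-y base? left top",222,196,.036),("+x-y bot",340,298,0),("+x-y top",338,275,.036),("+x+y top",449,230,.036),("+x+y bot",449,248,0),("handle near top",272,178,.102),("handle far top",395,134,.102)): print(n,f(u,v,z))
sc=manip.get_calibration("scene");g=lambda u,v,z:onz(sc,60+u/2,100+v/2,z).round(3)
print("scene +x+y top",g(400,202,.036),"+x-y bot",g(363,279,0))
for n,cal in(("side",c),("scene",sc)):
    im=cv2.imread(f"pics/{n}0.png")
    for lo,hi in(((0,150,100),(5,255,255)),((172,150,100),(180,255,255)),((40,80,40),(85,255,255))):
        for b,st in blobs(im,lo,hi)[0]: print(n,lo,b.round(),st[4],onz(cal,*b,.01).round(3))
```

```text
ox-y base? left top [0.367 0.081 0.036]
+x-y bot [ 0.505 -0.054  0.   ]
+x-y top [ 0.504 -0.07   0.036]
+x+y top [0.609 0.029 0.036]
+x+y bot [0.611 0.055 0.   ]
handle near top [ 0.433 -0.001  0.102]
handle far top [0.548 0.113 0.102]
scene +x+y top [0.61  0.044 0.036] +x-y bot [ 0.501 -0.042  0.   ]
side (0, 150, 100) [231. 237.] 55 [ 0.426 -0.171  0.01 ]
side (0, 150, 100) [208. 246.] 59 [ 0.372 -0.216  0.01 ]
side (172, 150, 100) [270.  68.] 39 [0.39 1.73 0.01]
side (172, 150, 100) [509. 396.] 516 [ 1.    -0.634  0.01 ]
side (40, 80, 40) [284. 198.] 50 [0.561 0.066 0.01 ]
side (40, 80, 40) [263. 206.] 35 [0.499 0.006 0.01 ]
side (40, 80, 40) [230. 257.] 96 [ 0.436 -0.258  0.01 ]
scene (0, 150, 100) [308. 191.] 33 [0.779 0.052 0.01 ]
scene (0, 150, 100) [239. 272.] 113 [ 0.426 -0.166  0.01 ]
scene (0, 150, 100) [228. 292.] 122 [ 0.373 -0.213  0.01 ]
scene (40, 80, 40) [243. 211.] 99 [0.564 0.06  0.01 ]
scene (40, 80, 40) [235. 226.] 45 [0.511 0.009 0.01 ]
scene (40, 80, 40) [262. 292.] 151 [ 0.436 -0.254  0.01 ]
```

```bash
cat >> h.py <<'E'
def go(p,yaw=None,rot=None):
    """tool-frame shift and turn (deg) to world TCP p; yaw: direction (deg) of tool y, pointing down"""
    s=manip.state();A=R.from_euler("xyz",s["ee_rot"])
    if yaw is not None:
        a=np.radians(yaw);y=[np.cos(a),np.sin(a),0];z=[0,0,-1];B=R.from_matrix(np.c_[np.cross(y,z),y,z])
    else: B=rot if rot is not None else A
    print("shift",(A.inv().apply(np.array(p)-s["tool_pos"])).round(4),"turn",np.degrees((A.inv()*B).as_rotvec()).round(2))
E
python3 -c "
from h import *
go([.436,-.257,.16],0)"
```

```text
shift [ 0.335  -0.1949  0.0959] turn [-9.000e-02 -7.000e-02 -7.196e+01]
```

Call:
jog_arm([
  [[0.335,-0.195,0.096],[0,0,-72],0.2],
  [[0.335,-0.195,0.096],[0,0,-72],0.2],
  [[0.335,-0.195,0.096],[0,0,-72],0.2],
  [[0.335,-0.195,0.096],[0,0,-72],0.2],
  [[0.335,-0.195,0.096],[0,0,-72],0.2],
  [[0.335,-0.195,0.096],[0,0,-72],0.2],
  [[0.335,-0.195,0.096],[0,0,-72],0.2],
  [[0.335,-0.195,0.096],[0,0,-72],0.2],
  [[0.335,-0.195,0.096],[0,0,-72],0.2],
  [[0.335,-0.195,0.096],[0,0,-72],0.2],
  [[0.335,-0.195,0.096],[0,0,-72],0.2],
  [[0.335,-0.195,0.096],[0,0,-72],0.2],
])

```text
t: 1.1
tool_pos: [0.4364, -0.2562, 0.1596]
ee_rot: [-3.14, -0.001, 1.574]
wrist_force: [-1.0, 0.1, -0.3]
opening: 0.0514
```

Run:
```python
from h import *
s=manip.state(); print(s["t"],s["tool_pos"],s["ee_rot"])
c=manip.get_calibration("wrist");im,d=manip.capture("wrist");cv2.imwrite("pics/w1.png",im)
for nm,lo,hi in(("g",(40,80,40),(85,255,255)),("r",(0,150,100),(5,255,255))):
  for b,st in blobs(im,lo,hi)[0]:
    x,y,w,h=st[:4]
    print(nm,b.round(),st, onz(c,*b,.012).round(4),d[int(b[1]),int(b[0])])
print(np.array(c["cam_to_world"]).round(2))
```

```text
1.1 [ 0.43642261 -0.25624135  0.15956269] [-3.13990458e+00 -8.06077641e-04  1.57387556e+00]
g [277. 200.] [261 183  33  34 836] [ 0.4371 -0.252   0.012 ] 0.26725677
r [265. 100.] [248  82  34  37 894] [ 0.4266 -0.1675  0.012 ] 0.24466896
r [200. 161.] [187 146  30  27 419] [ 0.3699 -0.2177  0.012 ] 0.26027694
[[ 1.   -0.    0.    0.44]
 [ 0.    0.96  0.27 -0.19]
 [-0.   -0.27  0.96  0.28]
 [ 0.    0.    0.    1.  ]]
```

View pics/w1.png

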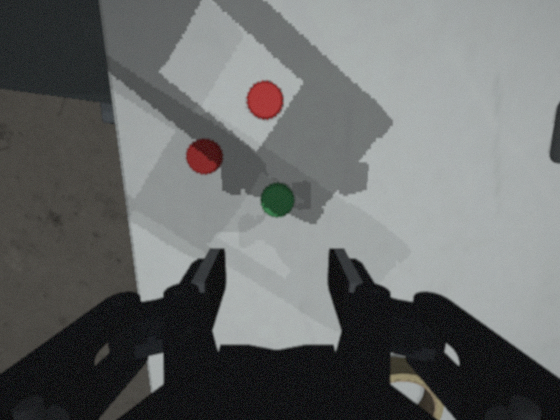

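The wrist view shows the green cap at (277,200), which puts it at (0.437,-0.254). The two red caps are well outside the jaws. Next I descend and grip.

Call:
jog_arm([
  [[0.002,0.001,0.04],[0,0,0],0.1],
  [[0.002,0.001,0.08],[0,0,0],0.1],
  [[0.002,0.001,0.115],[0,0,0],0.1],
  [[0.002,0.001,0.13],[0,0,0],0.1],
  [[0.002,0.001,0.13],[0,0,0],0.1],
  [[0.002,0.001,0.13],[0,0,0],-0.6],
  [[0.002,0.001,0.13],[0,0,0],-0.6],
  [[0.002,0.001,0.13],[0,0,0],-0.6],
  [[0.002,0.001,0.13],[0,0,0],-0.6],
  [[0.002,0.001,0.13],[0,0,0],-0.6],
  [[0.002,0.001,0.13],[0,0,0],-0.6],
], force=30)

```text
t: 2.07
tool_pos: [0.4377, -0.256, 0.0313]
ee_rot: [3.14, 0.001, 1.571]
wrist_force: [-0.6, -0.0, -0.1]
opening: 0.028
```

```bash
python3 -c "
from h import *
go([.52,.025,.30],45)"
```

```text
shift [ 0.2806  0.0829 -0.2689] turn [  0.06   0.1  -44.96]
```

Call:
jog_arm([
  [[0,0,-0.04],[0,0,0],-0.6],
  [[0,0,-0.08],[0,0,0],-0.6],
  [[0,0,-0.12],[0,0,0],-0.6],
  [[0.28,0.083,-0.269],[0,0,-45],-0.6],
  [[0.28,0.083,-0.269],[0,0,-45],-0.6],
  [[0.28,0.083,-0.269],[0,0,-45],-0.6],
  [[0.28,0.083,-0.269],[0,0,-45],-0.6],
  [[0.28,0.083,-0.269],[0,0,-45],-0.6],
  [[0.28,0.083,-0.269],[0,0,-45],-0.6],
  [[0.28,0.083,-0.269],[0,0,-45],-0.6],
  [[0.28,0.083,-0.269],[0,0,-45],-0.6],
  [[0.28,0.083,-0.269],[0,0,-45],-0.6],
])

```text
t: 3.07
tool_pos: [0.5232, 0.0299, 0.3035]
ee_rot: [3.133, 0.004, 2.362]
wrist_force: [0.9, -0.5, -0.3]
opening: 0.0279
```

Run:
```python
from h import *
s=manip.state(); print(s["t"],s["tool_pos"],s["ee_rot"],s["opening"])
c=manip.get_calibration("wrist");im,d=manip.capture("wrist");cv2.imwrite("pics/w2.png",im);np.save("w2.npy",d)
import pickle;pickle.dump(c,open("w2.pkl","wb"))
```

```text
3.0667 [0.52318689 0.02989342 0.30352047] [3.1328261  0.00421788 2.36220053] 0.027858193469523982
```

View pics/w2.png

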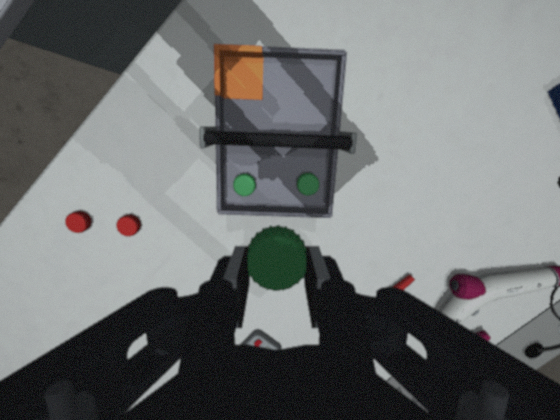

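The cap is held at (277,258). The whole tray is visible: rim corners near (216,45), (346,50), (331,215) and (219,213), with handle ends at (204,137) and (355,143).

Run:
```python
from h import *
import pickle;c=pickle.load(open("w2.pkl","rb"));d=np.load("w2.npy")
C=np.array([onz(c,u,v,.036) for u,v in((216,45),(346,50),(331,215),(219,213))])
print(C.round(3),[np.linalg.norm(C[i]-C[i-1]).round(3) for i in range(4)])
x=(C[2]+C[3]-C[0]-C[1]);print("ctr",C.mean(0).round(4),"xang",np.degrees(np.arctan2(x[1],x[0])).round(1))
H=np.array([onz(c,u,v,.102) for u,v in((204,136.5),(355,142.5))]);h=H[1]-H[0]
print(H.round(3),H.mean(0).round(4),np.linalg.norm(h).round(3),"yang",np.degrees(np.arctan2(h[1],h[0])).round(1), d[140,280],d[80,300])
```

```text
[[ 0.366  0.092  0.036]
 [ 0.475  0.195  0.036]
 [ 0.61   0.05   0.036]
 [ 0.503 -0.053  0.036]] [np.float64(0.2), np.float64(0.149), np.float64(0.198), np.float64(0.148)]
ctr [0.4886 0.0709 0.036 ] xang -46.8
[[0.433 0.019 0.102]
 [0.546 0.124 0.102]] [0.4895 0.0714 0.102 ] 0.155 yang 43.0 0.31122652 0.38663217
```

```bash
python3 -c "
from h import *
go([.437,.105,.16],43.2)
go([.437,.105,.040],43.2)"
```

```text
shift [ 0.1153 -0.0049  0.1413] turn [0.25 0.2  2.13]
shift [ 0.1157 -0.0055  0.2613] turn [0.25 0.2  2.13]
```

```bash
python3 -c "
from h import *
print(manip.state()['tool_pos'],manip.state()['joint_vel'].round(3) if hasattr(manip.state()['joint_vel'],'round') else manip.state()['joint_vel'])
go([.437,.105,.040],43.2)"
```

```text
[0.52165731 0.02740285 0.30170548] [-0.055  0.014  0.068 -0.037 -0.005 -0.023]
shift [ 0.1157 -0.0055  0.2613] turn [0.25 0.2  2.13]
```

Call:
jog_arm([
  [[0.115,-0.003,0.1],[0,0,2],-0.6],
  [[0.115,-0.003,0.1],[0,0,2],-0.6],
  [[0.115,-0.003,0.1],[0,0,2],-0.6],
  [[0.115,-0.003,0.1],[0,0,2],-0.6],
  [[0.115,-0.003,0.14],[0,0,2],-0.6],
  [[0.115,-0.003,0.18],[0,0,2],-0.6],
  [[0.115,-0.003,0.21],[0,0,2],-0.6],
  [[0.115,-0.003,0.24],[0,0,2],-0.6],
  [[0.115,-0.003,0.255],[0,0,2],-0.6],
  [[0.115,-0.003,0.26],[0,0,2],-0.6],
  [[0.115,-0.003,0.26],[0,0,2],-0.6],
  [[0.115,-0.003,0.26],[0,0,2],-0.6],
])

```text
t: 4.12
tool_pos: [0.4366, 0.1031, 0.0396]
ee_rot: [-3.141, 0.0, 2.321]
wrist_force: [-0.1, 0.2, -0.1]
opening: 0.0277
```

Call:
jog_arm([
  [[0,0,0],[0,0,0],0.0],
  [[0,0,0],[0,0,0],0.0],
  [[0,0,0],[0,0,0],0.0],
  [[0,0,0],[0,0,0],0.0],
  [[0,0,-0.04],[0,0,0],0.0],
  [[0,0,-0.08],[0,0,0],0.0],
  [[0,0,-0.12],[0,0,0],0.0],
  [[0,0,-0.16],[0,0,0],0.0],
  [[-0.04,0,-0.18],[0,0,0],0.0],
  [[-0.06,0,-0.18],[0,0,0],0.0],
  [[-0.06,0,-0.18],[0,0,0],0.0],
  [[-0.06,0,-0.18],[0,0,0],0.0],
])

```text
t: 5.12
tool_pos: [0.4781, 0.0591, 0.2202]
ee_rot: [3.14, 0.001, 2.32]
wrist_force: [0.5, 0.1, 0.5]
opening: 0.0424
```

Run:
```python
from h import *
c=manip.get_calibration("wrist");im,d=manip.capture("wrist");cv2.imwrite("pics/w3.png",im)
for b,st in blobs(im,(40,80,40),(85,255,255))[0]: print(b.round(),st[4],onz(c,*b,.016).round(3))
s=manip.state();print(s["tool_pos"],s["wrist_force"])
go([.489,.071,.22],-46.8)
```

```text
[277. 130.] 656 [0.436 0.106 0.016]
[327. 239.] 495 [0.559 0.058 0.016]
[252. 245.] 574 [ 0.501 -0.005  0.016]
[0.47673846 0.05962926 0.21929322] [0.01044464 0.67294658 0.39144268]
shift [-0.      0.0167 -0.0007] turn [-6.000e-02 -2.000e-02  8.978e+01]
```

View pics/w3.png

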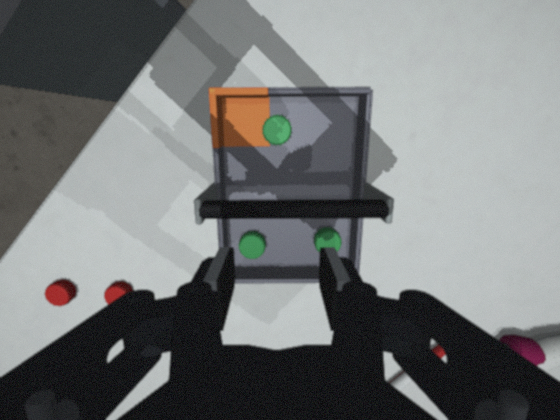

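All three caps are in the tray at (277,130), (252,245) and (327,239), and the handle bar runs along row 208. Next I turn the jaws across the bar.

Call:
jog_arm([
  [[0,0.017,0],[0,0,90],0.0],
  [[0,0.017,0],[0,0,90],0.0],
  [[0,0.017,0],[0,0,90],0.0],
  [[0,0.017,0],[0,0,90],0.0],
  [[0,0.017,0],[0,0,90],0.0],
  [[0,0.017,0],[0,0,90],0.0],
  [[0,0.017,0],[0,0,90],0.0],
  [[0,0.017,0],[0,0,90],0.0],
  [[0,0.017,0],[0,0,90],0.0],
  [[0,0.017,0],[0,0,90],0.0],
  [[0,0.017,0],[0,0,90],0.0],
  [[0,0.017,0],[0,0,90],0.0],
])

```text
t: 6.17
tool_pos: [0.4879, 0.0721, 0.2182]
ee_rot: [-3.139, 0.002, 0.817]
wrist_force: [0.4, -0.4, -0.5]
opening: 0.0424
```

Run:
```python
from h import *
im,d=manip.capture("side")
c=manip.get_calibration("wrist");im,d=manip.capture("wrist");cv2.imwrite("pics/w4.png",im)
s=manip.state();print(s["t"],s["tool_pos"],s["ee_rot"],s["joints"])
h=d.copy();o,_=ray(c,0,0)
# points from depth near bar top
vs,us=np.nonzero(d>0);K=c["intrinsics"];T=np.array(c["cam_to_world"]);z=d[vs,us]
P=np.c_[(us-K[0][2])/K[0][0]*z,-(vs-K[1][2])/K[1][1]*z,-z]@T[:3,:3].T+T[:3,3]
m=(P[:,2]>.096)&(P[:,2]<.108)&(np.hypot(P[:,0]-.489,P[:,1]-.071)<.12);Q=P[m]
print(m.sum(),Q.mean(0).round(4));r=cv2.minAreaRect((Q[:,:2]*1000).astype(np.float32));print(r)
go([.489,.071,.098],-46.8)
```

```text
6.2667 [0.48808586 0.0720468  0.21833604] [-3.13925613e+00  1.97222285e-03  8.22535150e-01] [6.06827106e-02 2.29645988e-01 1.72478535e+00 3.54641865e-04
 1.19020117e+00 8.08813951e-01]
3472 [0.4938 0.0747 0.1006]
((488.4528503417969, 69.72012329101562), (161.82839965820312, 21.65569305419922), 43.150634765625)
shift [1.000e-04 1.700e-03 1.203e-01] turn [-0.13  0.12  3.93]
```

Call:
jog_arm([
  [[0,0.0015,0.03],[0,0,4],0.0],
  [[0,0.0015,0.06],[0,0,4],0.0],
  [[0,0.0015,0.09],[0,0,4],0.0],
  [[0,0.0015,0.11],[0,0,4],0.0],
  [[0,0.0015,0.12],[0,0,4],0.0],
  [[0,0.0015,0.12],[0,0,4],0.0],
  [[0,0.0015,0.12],[0,0,4],-0.9],
  [[0,0.0015,0.12],[0,0,4],-0.9],
  [[0,0.0015,0.12],[0,0,4],-0.9],
  [[0,0.0015,0.12],[0,0,4],-0.9],
  [[0,0.0015,0.12],[0,0,4],-0.9],
  [[0,0.0015,0.12],[0,0,4],-0.9],
], force=100)

```text
t: 7.27
tool_pos: [0.4915, 0.0705, 0.1003]
ee_rot: [3.141, -0.002, 0.752]
wrist_force: [-1.3, 1.3, 6.2]
opening: 0.0122
```

Call:
jog_arm([
  [[0,0,0],[0,0,0],-0.9],
  [[0,0,-0.005],[0,0,0],-0.9],
  [[0,0,-0.015],[0,0,0],-0.9],
  [[0,0,-0.03],[0,0,0],-0.9],
  [[0,0,-0.05],[0,0,0],-0.9],
  [[0,0,-0.07],[0,0,0],-0.9],
  [[0,0,-0.09],[0,0,0],-0.9],
  [[0,0,-0.11],[0,0,0],-0.9],
  [[0,0,-0.13],[0,0,0],-0.9],
  [[0,0,-0.145],[0,0,0],-0.9],
  [[0,0,-0.15],[0,0,0],-0.9],
  [[0,0,-0.15],[0,0,0],-0.9],
])

```text
t: 8.27
tool_pos: [0.4916, 0.0702, 0.2505]
ee_rot: [3.14, -0.002, 0.752]
wrist_force: [-0.2, 0.0, -3.5]
opening: 0.0125
```

Run:
```python
from h import *
s=manip.state();print(s["t"],s["tool_pos"],s["ee_rot"],s["wrist_force"],s["moment"],s["opening"],np.round(s["joints"],2))
c=manip.get_calibration("side");im,d=manip.capture("side")
cv2.imwrite("pics/s5.png",cv2.resize(im[60:300,120:440],(800,600)))
A=R.from_euler("xyz",s["ee_rot"])
a=np.radians(-46.85);tx=np.array([np.cos(a),np.sin(a),0]);ty=np.array([-np.sin(a),np.cos(a),0])
# tilt axis k so that -tx-ty goes down
for w in((1,1),(.6,1),(1,.6)):
    dn=-(w[0]*tx+w[1]*ty);dn/=np.linalg.norm(dn)
    ax=np.cross(dn,[0,0,-1]) ; print(w,"world axis",ax.round(3),"tool axis",A.inv().apply(ax).round(3))
```

```text
8.2667 [0.49160477 0.07021501 0.25047125] [ 3.13962400e+00 -2.03326270e-03  7.52108625e-01] [-0.19691452  0.02887617 -3.48592744] [-0.01570251 -0.03915239 -0.02252834] 0.012456326322643065 [ 0.06  0.2   1.67 -0.    1.26  0.88]
(1, 1) world axis [-0.032 -0.999 -0.   ] tool axis [-0.706  0.708 -0.   ]
(0.6, 1) world axis [ 0.211 -0.977  0.   ] tool axis [-0.514  0.858  0.001]
(1, 0.6) world axis [-0.274 -0.962 -0.   ] tool axis [-0.857  0.515 -0.001]
```

View pics/s5.png

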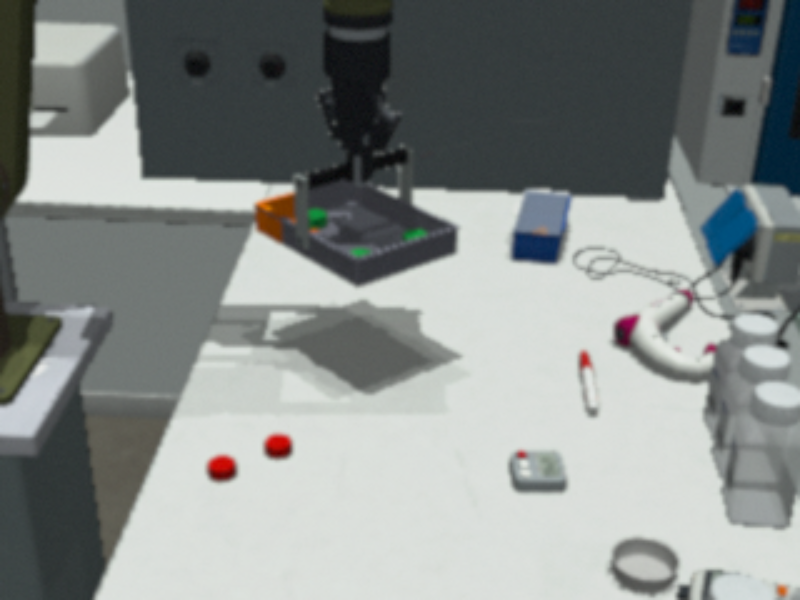

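The tray hangs level about 0.15 m up with all caps inside. Now I tilt toward the orange corner, moving out a little as I go.

Call:
jog_arm([
  [[0.007,0.007,-0.005],[-2,2,0],-0.9],
  [[0.014,0.014,-0.01],[-4,4,0],-0.9],
  [[0.021,0.02,-0.015],[-6,6,0],-0.9],
  [[0.028,0.026,-0.02],[-8,8,0],-0.9],
  [[0.035,0.033,-0.025],[-10,10,0],-0.9],
  [[0.042,0.04,-0.03],[-12,12,0],-0.9],
  [[0.05,0.047,-0.035],[-14,14,0],-0.9],
  [[0.058,0.054,-0.04],[-16,16,0],-0.9],
  [[0.065,0.061,-0.045],[-18,18,0],-0.9],
  [[0.073,0.068,-0.05],[-20,20,0],-0.9],
  [[0.073,0.068,-0.05],[-22,22,0],-0.9],
  [[0.073,0.068,-0.05],[-24,24,0],-0.9],
])

```text
t: 9.32
tool_pos: [0.5898, 0.0704, 0.2969]
ee_rot: [2.699, -0.404, 0.844]
wrist_force: [0.5, -0.8, -3.4]
opening: 0.012
```

Call:
jog_arm([
  [[0,0,0],[0,0,0],-0.9],
  [[0,0,0],[0,0,0],-0.9],
  [[0,0,0],[0,0,0],-0.9],
  [[0,0,0],[0,0,0],-0.9],
  [[0,0,0],[0,0,0],-0.9],
  [[0,0,0],[0,0,0],-0.9],
  [[0,0,0],[0,0,0],-0.9],
  [[0,0,0],[0,0,0],-0.9],
  [[0,0,0],[0,0,0],-0.9],
  [[0,0,0],[0,0,0],-0.9],
  [[0,0,0],[0,0,0],-0.9],
  [[0,0,0],[0,0,0],-0.9],
])

```text
t: 10.32
tool_pos: [0.5907, 0.0705, 0.2993]
ee_rot: [2.697, -0.406, 0.845]
wrist_force: [-0.2, 0.2, -2.9]
opening: 0.0125
```

```bash
cat > look.py <<'E'
from h import *
import sys
s=manip.state();print(s["t"],s["tool_pos"],s["ee_rot"],s["wrist_force"],s["opening"],np.round(s["joints"],2))
i1,d1=manip.capture("wrist");cw=manip.get_calibration("wrist");i2,d2=manip.capture("scene");i3,d3=manip.capture("side")
x=cv2.resize(i2[100:300,130:396],(400,300));y=cv2.resize(i3[60:240,160:400],(400,300))
cv2.imwrite(sys.argv[1],np.vstack([np.hstack([x,y]),np.hstack([cv2.resize(i1,(400,300)),np.zeros((300,400,3),np.uint8)])]))
A=R.from_euler("xyz",s["ee_rot"]).as_matrix()
# tray axes in the tool: x=tool y, y=tool x, z=-tool z, nominal grip: TCP at tray z .100
T=np.c_[A[:,1],A[:,0],-A[:,2]];o=np.array(s["tool_pos"])-T@[0.002,0,.1003]
print("tray up z",T[2,2].round(3),"corner z",(o+T@[-.1,-.075,0])[2].round(3))
for n,im,c in(("wrist",i1,cw),("scene",i2,manip.get_calibration("scene")),("side",i3,manip.get_calibration("side"))):
    for b,st in blobs(im,(40,80,40),(85,255,255),15)[0]:
        q,dv=ray(c,*b);n_=T[:,2];p=q+dv*((o+.018*n_-q)@n_)/(dv@n_)
        print(n,b.round(),st[4],"tray mm",((p-o)@T*1000).round())
E
python3 look.py pics/l1.png
```

```text
10.3167 [0.59071658 0.07051088 0.29933532] [ 2.69739533 -0.40588012  0.84497175] [-0.16027482  0.16728563 -2.88579025] 0.012547059880234041 [ 0.09  0.08  1.85 -0.12  0.62  0.98]
tray up z 0.83 corner z 0.146
wrist [209. 286.] 378 tray mm [-48. -45.  18.]
wrist [166. 287.] 433 tray mm [-80. -46.  18.]
scene [110.  60.] 41 tray mm [-936.  775.   18.]
scene [241. 148.] 17 tray mm [-51. -47.  18.]
```

View pics/l1.png

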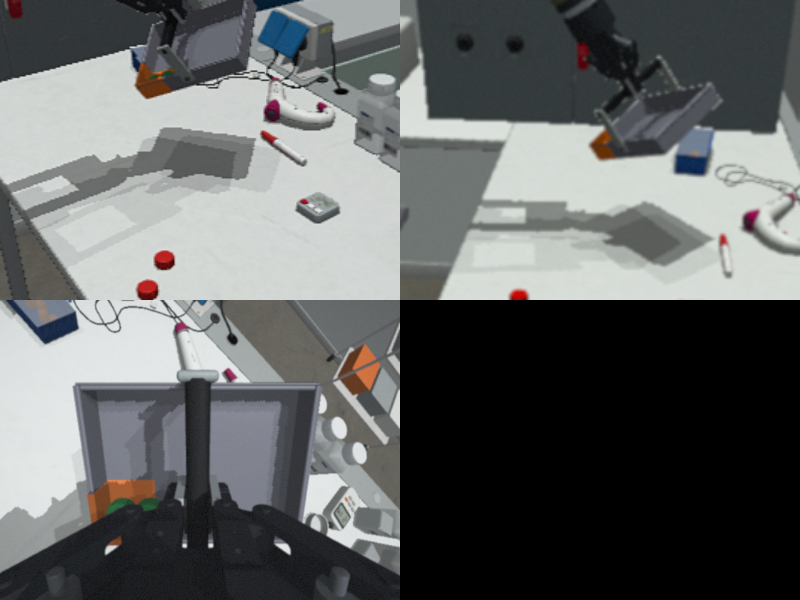

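Both views show green at the orange corner. The wrist view has two caps partly hidden behind the fingers at about (166,287) and (209,286), and the third is not visible. I'll use depth to place them.

```bash
cat > dep.py <<'E'
from h import *
s=manip.state();A=R.from_euler("xyz",s["ee_rot"]).as_matrix()
T=np.c_[A[:,1],A[:,0],-A[:,2]];o=np.array(s["tool_pos"])-T@[0.002,0,.1003]
for n in("wrist","scene","side"):
    im,d=manip.capture(n);c=manip.get_calibration(n);K=c["intrinsics"];W=np.array(c["cam_to_world"])
    cv2.imwrite(f"pics/raw_{n}.png",im)
    bl,l=blobs(im,(35,60,25),(88,255,255),4)
    for k in np.unique(l)[1:]:
        vs,us=np.nonzero((l==k)&(d>0))
        if len(vs)<6: continue
        z=d[vs,us];P=np.c_[(us-K[0][2])/K[0][0]*z,-(vs-K[1][2])/K[1][1]*z,-z]@W[:3,:3].T+W[:3,3]
        Q=(P-o)@T*1000
        if abs(np.median(Q,0)).max()<150: print(n,len(vs),us.min(),us.max(),vs.min(),vs.max(),"5%",np.percentile(Q,5,0).round(),"95%",np.percentile(Q,95,0).round())
E
python3 dep.py
```

```text
wrist 447 149 187 277 301 5% [-91. -53.   7.] 95% [-37.  12. 125.]
wrist 401 195 223 277 296 5% [-57. -50.   7.] 95% [-23.   8. 118.]
scene 20 237 245 147 150 5% [-57. -73.  19.] 95% [-36. -45.  36.]
scene 11 229 234 150 152 5% [-82. -64.  19.] 95% [-62. -45.  32.]
```

```bash
python3 -c "
from h import *
A=R.from_euler('xyz',manip.state()['ee_rot']);print(A.inv().apply([0,0,1]),A.inv().as_matrix().round(3))
go([.57,.0,.30],rot=R.from_euler('z',42,degrees=True)*A)"
```

```text
[ 0.39481883  0.39479435 -0.82961166] [[ 0.61   0.687  0.395]
 [ 0.563 -0.726  0.395]
 [ 0.558 -0.019 -0.83 ]]
shift [-0.0608  0.0398 -0.0108] turn [ 16.58  16.58 -34.84]
```

Call:
jog_arm([
  [[-0.005,0.003,-0.001],[1.4,1.4,-2.9],-0.9],
  [[-0.01,0.007,-0.002],[2.8,2.8,-5.8],-0.9],
  [[-0.015,0.01,-0.003],[4.1,4.1,-8.7],-0.9],
  [[-0.02,0.013,-0.004],[5.5,5.5,-11.6],-0.9],
  [[-0.025,0.017,-0.005],[6.9,6.9,-14.5],-0.9],
  [[-0.03,0.02,-0.006],[8.3,8.3,-17.4],-0.9],
  [[-0.035,0.023,-0.006],[9.7,9.7,-20.3],-0.9],
  [[-0.04,0.027,-0.007],[11,11,-23.2],-0.9],
  [[-0.045,0.03,-0.008],[12.4,12.4,-26.1],-0.9],
  [[-0.05,0.033,-0.009],[13.8,13.8,-29],-0.9],
  [[-0.055,0.037,-0.01],[15.2,15.2,-31.9],-0.9],
  [[-0.06,0.04,-0.011],[16.6,16.6,-34.8],-0.9],
])

```text
t: 11.62
tool_pos: [0.5708, -0.0009, 0.3007]
ee_rot: [2.696, -0.404, 1.581]
wrist_force: [0.6, 0.3, -2.9]
opening: 0.0127
```

```bash
python3 look.py pics/l2.png; python3 -c "
import cv2
from h import *
im,d=manip.capture('scene');im2,_=manip.capture('side')
cv2.imwrite('pics/l2b.png',np.hstack([cv2.resize(im[90:190,200:300],(400,400),interpolation=2),cv2.resize(im2[70:170,220:320],(400,400),interpolation=2)]))"
```

```text
11.6167 [ 0.57077946 -0.00086258  0.30071033] [ 2.69621191 -0.40409006  1.58058814] [ 0.60272754  0.2717068  -2.87084296] 0.012656712236851268 [-0.38  0.13  1.79  0.62  1.01 -0.58]
tray up z 0.83 corner z 0.148
wrist [209. 286.] 379 tray mm [-46. -47.  18.]
wrist [166. 287.] 432 tray mm [-78. -48.  18.]
scene [110.  60.] 41 tray mm [-218.  520.   18.]
scene [254. 162.] 172 tray mm [-45. -55.  18.]
side [288. 155.] 24 tray mm [-39. -56.  18.]
```

View pics/l2b.png

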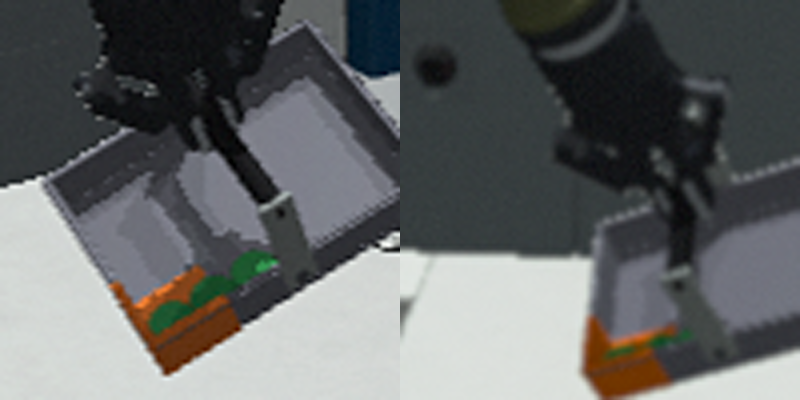

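The scene crop shows the three caps in a row along the -y wall, with the last one outside the orange zone. Tilting toward -x with a little +y should roll the outer cap round to the -x wall. Then I'll tilt back along the diagonal.

```bash
cat > tilt.py <<'E'
from h import *
import sys
g=np.array([float(sys.argv[2]),float(sys.argv[1]),0]);g[2]=np.sqrt(1-g@g)
A=R.from_euler("xyz",manip.state()["ee_rot"]);n=A.inv().apply([0,0,-1.])
ax=np.cross(g,n);th=np.arctan2(np.linalg.norm(ax),g@n)
print("g now (tray x,y)",n[1].round(3),n[0].round(3),"turn",np.degrees(ax/np.linalg.norm(ax)*th).round(1))
E
python3 tilt.py -.5 .3
```

```text
g now (tray x,y) -0.394 -0.395 turn [ -5.9 -35.6 -19.8]
```

Call:
jog_arm([
  [[0,0,0],[-0.6,-3.6,-2],-0.9],
  [[0,0,0],[-1.2,-7.1,-4],-0.9],
  [[0,0,0],[-1.8,-10.7,-6],-0.9],
  [[0,0,0],[-2.4,-14.2,-7.9],-0.9],
  [[0,0,0],[-3,-17.8,-9.9],-0.9],
  [[0,0,0],[-3.5,-21.4,-11.9],-0.9],
  [[0,0,0],[-4.1,-24.9,-13.9],-0.9],
  [[0,0,0],[-4.7,-28.5,-15.8],-0.9],
  [[0,0,0],[-5.3,-32,-17.8],-0.9],
  [[0,0,0],[-5.9,-35.6,-19.8],-0.9],
])

```text
t: 12.7
tool_pos: [0.5698, 0.0021, 0.301]
ee_rot: [2.587, 0.304, 1.584]
wrist_force: [-0.6, 0.4, -4.7]
opening: 0.0122
```

```bash
python3 look.py pics/l3.png;python3 tilt.py -.4 -.4
```

```text
12.7 [0.56981607 0.00205236 0.30101372] [2.5872328  0.30441644 1.58389102] [-0.63919751  0.36857222 -4.72849578] 0.012175511312038232 [ 0.12  0.07  1.88 -0.5   0.71  0.32]
tray up z 0.811 corner z 0.191
wrist [209. 284.] 508 tray mm [-48. -43.  18.]
wrist [166. 287.] 531 tray mm [-80. -45.  18.]
scene [110.  60.] 40 tray mm [1043. 4903.   18.]
g now (tray x,y) -0.499 0.297 turn [ 5.4 35.7 19.9]
```

Call:
jog_arm([
  [[0,0,0],[0,0,0],-0.9],
  [[0,0,0],[0,0,0],-0.9],
  [[0,0,0],[0,0,0],-0.9],
])

```text
t: 13.1
tool_pos: [0.5706, 0.0, 0.3008]
ee_rot: [2.589, 0.302, 1.583]
wrist_force: [0.2, 0.2, -3.0]
opening: 0.0123
```

```bash
python3 look.py pics/l3.png|grep wrist; python3 tilt.py -.45 .4
```

```text
wrist [156. 169.] 3705 tray mm [-77.  40.  18.]
wrist [166. 258.] 1533 tray mm [-77. -23.  18.]
g now (tray x,y) -0.501 0.299 turn [ 2.  -5.  -3.8]
```

```bash
cat > w.py <<'E'
from h import *
s=manip.state();A=R.from_euler("xyz",s["ee_rot"]).as_matrix()
T=np.c_[A[:,1],A[:,0],-A[:,2]];o=np.array(s["tool_pos"])-T@[0.002,0,.1003]
im,d=manip.capture("wrist");c=manip.get_calibration("wrist");cv2.imwrite("pics/wx.png",im)
n_=T[:,2]
def tp(u,v):
    q,dv=ray(c,u,v);p=q+dv*((o+.02*n_-q)@n_)/(dv@n_);return ((p-o)@T*1000).round()[:2]
for b,st in blobs(im,(40,80,40),(85,255,255),60)[0]:
    x,y,w,h,a=st;print(st,"ctr",tp(*b),"x",tp(x,y+h/2)[0],tp(x+w,y+h/2)[0],"y",tp(x+w/2,y)[1],tp(x+w/2,y+h)[1])
E
python3 w.py
```

```text
[ 128  126   59  130 5305] ctr [-76.  28.] x -97.0 -57.0 y 68.0 -20.0
```

```bash
python3 tilt.py -.4 -.4
```

```text
g now (tray x,y) -0.501 0.299 turn [ 5.5 35.8 20. ]
```

Call:
jog_arm([
  [[0,0,0],[0.6,3.6,2],-0.9],
  [[0,0,0],[1.1,7.2,4],-0.9],
  [[0,0,0],[1.7,10.8,6],-0.9],
  [[0,0,0],[2.2,14.3,8],-0.9],
  [[0,0,0],[2.8,17.9,10],-0.9],
  [[0,0,0],[3.3,21.5,12],-0.9],
  [[0,0,0],[3.9,25,14],-0.9],
  [[0,0,0],[4.4,28.6,16],-0.9],
  [[0,0,0],[5,32.2,18],-0.9],
  [[0,0,0],[5.5,35.8,20],-0.9],
  [[0,0,0],[5.5,35.8,20],-0.9],
  [[0,0,0],[5.5,35.8,20],-0.9],
])

```text
t: 14.3
tool_pos: [0.5708, -0.0016, 0.2999]
ee_rot: [2.691, -0.409, 1.576]
wrist_force: [0.2, -0.6, -3.7]
opening: 0.0122
```

Call:
jog_arm([
  [[0,0,0],[0,0,0],-0.9],
  [[0,0,0],[0,0,0],-0.9],
  [[0,0,0],[0,0,0],-0.9],
  [[0,0,0],[0,0,0],-0.9],
])

```text
t: 14.63
tool_pos: [0.5704, 0.0012, 0.3009]
ee_rot: [2.69, -0.41, 1.58]
wrist_force: [-1.2, 0.3, -3.1]
opening: 0.0126
```

```bash
python3 w.py;python3 look.py pics/l4.png;python3 tilt.py .1 -.5; python3 tilt.py .28 -.5
```

```text
[ 139  202   50  100 3462] ctr [-76. -14.] x -94.0 -59.0 y 18.0 -58.0
14.6833 [0.57039724 0.00113213 0.30086641] [ 2.68970582 -0.41056275  1.58026741] [-0.32310682  0.52558007 -3.36003711] 0.012371546277781505 [-0.38  0.13  1.8   0.63  1.01 -0.59]
tray up z 0.825 corner z 0.147
wrist [164. 247.] 3468 tray mm [-77. -15.  18.]
scene [110.  60.] 41 tray mm [-219.  516.   18.]
scene [235. 160.] 263 tray mm [-79. -22.  18.]
side [276. 149.] 159 tray mm [-77. -21.  18.]
g now (tray x,y) -0.4 -0.399 turn [25.6  4.1 14.4]
g now (tray x,y) -0.4 -0.399 turn [34.8  5.3 19.4]
```

View pics/l4.png

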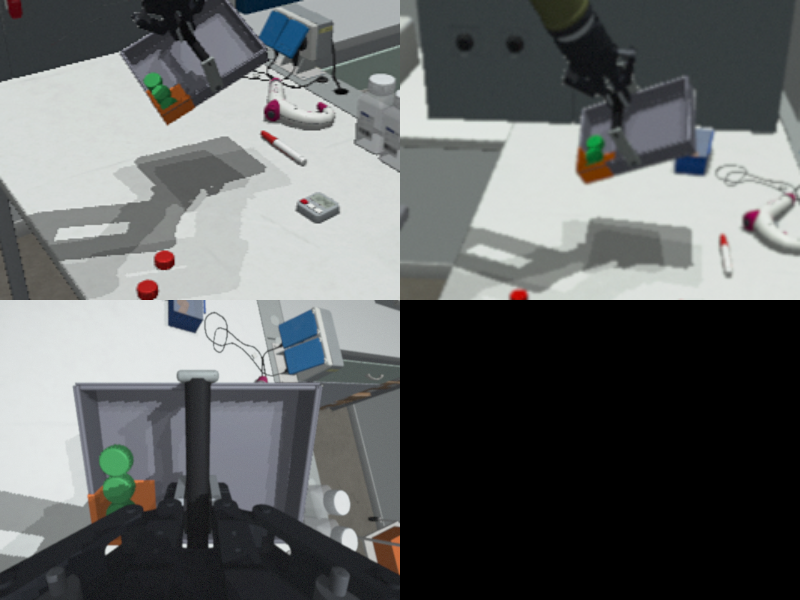

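The caps are now in a row along the -x wall. I'll tilt toward -y with a little +x in small steps, watching the top cap.

Call:
jog_arm([
  [[0,0,0],[4,0.6,2.3],-0.9],
  [[0,0,0],[8,1.2,4.5],-0.9],
  [[0,0,0],[12,1.8,6.8],-0.9],
  [[0,0,0],[16,2.5,9],-0.9],
  [[0,0,0],[20,3.1,11.3],-0.9],
  [[0,0,0],[24.4,3.7,13.6],-0.9],
  [[0,0,0],[28,4.3,15.6],-0.9],
])

```text
t: 15.42
tool_pos: [0.5717, 0.0, 0.3009]
ee_rot: [-2.969, -0.523, 1.29]
wrist_force: [0.3, 0.3, -4.4]
opening: 0.0123
```

```bash
python3 w.py;python3 tilt.py .28 -.5
```

```text
[ 139  203   51   99 3499] ctr [-74. -14.] x -92.0 -56.0 y 17.0 -58.0
g now (tray x,y) 0.152 -0.5 turn [6.6 1.  3.7]
```

Nothing has moved yet; next increment.

Call:
jog_arm([
  [[0,0,0],[3.3,0.5,1.9],-0.9],
  [[0,0,0],[3.3,0.5,1.9],-0.9],
])

```text
t: 15.63
tool_pos: [0.5722, -0.0002, 0.2993]
ee_rot: [-2.893, -0.525, 1.251]
wrist_force: [1.4, -0.4, -3.0]
opening: 0.0123
```

```bash
python3 w.py;python3 tilt.py .28 -.5
```

```text
[ 152  206   64   94 3270] ctr [-62. -15.] x -85.0 -40.0 y 16.0 -56.0
g now (tray x,y) 0.211 -0.501 turn [3.6 0.5 2. ]
```

Call:
jog_arm([
  [[0,0,0],[-3,-0.5,-1.8],-0.9],
  [[0,0,0],[-8,-1.2,-4.5],-0.9],
])

```text
t: 15.85
tool_pos: [0.5721, -0.0002, 0.2995]
ee_rot: [-3.085, -0.516, 1.348]
wrist_force: [0.5, 0.2, -3.5]
opening: 0.0125
```

```bash
python3 w.py;python3 tilt.py -.4 -.4
```

```text
[202 277  27  20 260] ctr [-46. -44.] x -55.0 -35.0 y -36.0 -53.0
[156 278  40  20 350] ctr [-76. -43.] x -89.0 -60.0 y -37.0 -54.0
g now (tray x,y) 0.045 -0.493 turn [-22.8  -3.5 -12.8]
```

Call:
jog_arm([
  [[0,0,0],[-5.7,-0.9,-3.2],-0.9],
  [[0,0,0],[-11.4,-1.8,-6.4],-0.9],
  [[0,0,0],[-17.1,-2.6,-9.6],-0.9],
  [[0,0,0],[-22.8,-3.5,-12.8],-0.9],
  [[0,0,0],[-22.8,-3.5,-12.8],-0.9],
  [[0,0,0],[-22.8,-3.5,-12.8],-0.9],
])

```text
t: 16.4
tool_pos: [0.5678, 0.0017, 0.3004]
ee_rot: [2.704, -0.417, 1.574]
wrist_force: [0.1, -0.4, -2.4]
opening: 0.0123
```

```bash
python3 look.py pics/l5.png; python3 tilt.py -.6 .12
```

```text
16.4 [0.56775769 0.00174602 0.30038903] [ 2.70443878 -0.41656206  1.5744625 ] [ 0.10506937 -0.39683231 -2.37212257] 0.012334339311293628 [-0.39  0.13  1.79  0.63  1.02 -0.58]
tray up z 0.828 corner z 0.147
wrist [165. 287.] 454 tray mm [-76. -47.  18.]
wrist [209. 286.] 383 tray mm [-45. -46.  18.]
scene [110.  60.] 40 tray mm [-219.  508.   18.]
scene [252. 161.] 179 tray mm [-43. -54.  18.]
side [288. 154.] 25 tray mm [-35. -57.  18.]
g now (tray x,y) -0.392 -0.403 turn [-11.3 -25.3 -17.5]
```

View pics/l5.png

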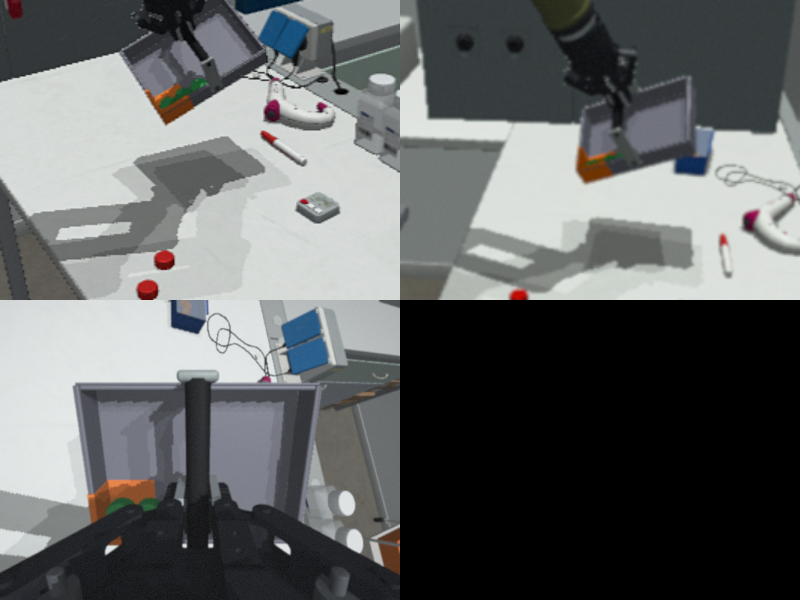

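Again a row along the -y wall. I'll retry with a steep -x tilt and creep gy past the friction threshold so only the outer cap buckles up.

Call:
jog_arm([
  [[0,0,0],[-1.4,-3.2,-2.2],-0.9],
  [[0,0,0],[-2.8,-6.3,-4.4],-0.9],
  [[0,0,0],[-4.2,-9.5,-6.6],-0.9],
  [[0,0,0],[-5.7,-12.7,-8.8],-0.9],
  [[0,0,0],[-7.1,-15.8,-10.9],-0.9],
  [[0,0,0],[-8.5,-19,-13.1],-0.9],
  [[0,0,0],[-9.9,-22.1,-15.3],-0.9],
  [[0,0,0],[-11.3,-25.3,-17.5],-0.9],
  [[0,0,0],[-11.3,-25.3,-17.5],-0.9],
  [[0,0,0],[-11.3,-25.3,-17.5],-0.9],
])

```text
t: 17.38
tool_pos: [0.5711, 0.0017, 0.2999]
ee_rot: [2.496, 0.118, 1.61]
wrist_force: [-0.5, 0.3, -3.3]
opening: 0.0121
```

```bash
python3 w.py;python3 tilt.py -.6 .16
```

```text
[149 277  40  26 496] ctr [-78. -46.] x -91.0 -61.0 y -38.0 -59.0
[193 276  32  21 450] ctr [-47. -44.] x -58.0 -35.0 y -37.0 -54.0
g now (tray x,y) -0.598 0.117 turn [-0.4 -2.  -1.5]
```

Call:
jog_arm([
  [[0,0,0],[-0.2,-1,-0.8],-0.9],
  [[0,0,0],[-0.4,-2,-1.5],-0.9],
  [[0,0,0],[-0.4,-2,-1.5],-0.9],
])

```text
t: 17.68
tool_pos: [0.5713, 0.0, 0.3005]
ee_rot: [2.487, 0.162, 1.606]
wrist_force: [0.5, 0.5, -3.3]
opening: 0.012
```

```bash
python3 w.py;python3 tilt.py -.6 .19
```

```text
[192 274  34  23 493] ctr [-47. -43.] x -60.0 -35.0 y -35.0 -53.0
[149 276  39  27 519] ctr [-79. -45.] x -91.0 -63.0 y -36.0 -58.0
g now (tray x,y) -0.601 0.161 turn [-0.2 -1.3 -1. ]
```

Call:
jog_arm([
  [[0,0,0],[-0.1,-0.6,-0.5],-0.9],
])

```text
t: 17.82
tool_pos: [0.5713, -0.0002, 0.3007]
ee_rot: [2.485, 0.176, 1.606]
wrist_force: [0.3, -0.2, -3.4]
opening: 0.0122
```

```bash
python3 w.py;python3 tilt.py -.6 .0
```

```text
[191 273  35  24 533] ctr [-48. -43.] x -60.0 -35.0 y -34.0 -53.0
[149 276  41  27 528] ctr [-79. -45.] x -91.0 -61.0 y -36.0 -58.0
g now (tray x,y) -0.601 0.176 turn [0.7 8.1 6.1]
```

Call:
jog_arm([
  [[0,0,0],[0,0,0],-0.9],
])

```text
t: 17.95
tool_pos: [0.5709, 0.0001, 0.3006]
ee_rot: [2.485, 0.176, 1.607]
wrist_force: [-0.4, 0.1, -4.2]
opening: 0.0123
```

```bash
python3 w.py;python3 tilt.py -.6 .0
```

```text
[ 149  272   78   30 1126] ctr [-63. -43.] x -91.0 -34.0 y -33.0 -57.0
g now (tray x,y) -0.601 0.175 turn [0.8 8.1 6.1]
```

Call:
jog_arm([
  [[0,0,0],[0,0.9,0.7],-0.9],
])

```text
t: 18.08
tool_pos: [0.5707, 0.0005, 0.3004]
ee_rot: [2.485, 0.157, 1.608]
wrist_force: [0.5, -0.0, -3.8]
opening: 0.0124
```

```bash
python3 w.py;python3 tilt.py -.6 .0
```

```text
[ 149  271   78   32 1216] ctr [-62. -43.] x -91.0 -34.0 y -32.0 -58.0
g now (tray x,y) -0.603 0.155 turn [0.8 7.1 5.3]
```

Call:
jog_arm([
  [[0,0,0],[0,0,0],-0.9],
  [[0,0,0],[0,0,0],-0.9],
])

```text
t: 18.3
tool_pos: [0.5706, 0.0, 0.3007]
ee_rot: [2.484, 0.158, 1.607]
wrist_force: [0.3, 0.1, -3.7]
opening: 0.0124
```

```bash
python3 w.py;python3 tilt.py -.6 .0
```

```text
[ 148  238  106   64 2868] ctr [-52. -32.] x -90.0 -14.0 y -7.0 -57.0
g now (tray x,y) -0.603 0.157 turn [0.8 7.2 5.4]
```

Call:
jog_arm([
  [[0,0,0],[0.5,5,3.7],-0.9],
])

```text
t: 18.43
tool_pos: [0.5689, 0.0007, 0.2986]
ee_rot: [2.497, 0.09, 1.612]
wrist_force: [-0.2, 1.4, -4.7]
opening: 0.0124
```

```bash
python3 w.py;python3 tilt.py -.5 -.25; cp pics/wx.png pics/w11.png
```

```text
[ 143  198   63  104 3711] ctr [-69. -11.] x -91.0 -47.0 y 23.0 -56.0
g now (tray x,y) -0.6 0.08 turn [ 5.8 15.5 11.1]
```

Call:
jog_arm([
  [[0,0,0],[2,5.2,3.7],-0.9],
  [[0,0,0],[4,10.4,7.4],-0.9],
  [[0,0,0],[5.8,15.5,11.1],-0.9],
])

```text
t: 18.73
tool_pos: [0.5695, 0.0007, 0.3003]
ee_rot: [2.592, -0.231, 1.603]
wrist_force: [-0.6, -1.6, -5.7]
opening: 0.0126
```

```bash
python3 w.py;python3 tilt.py -.4 -.4; python3 -c "
import cv2,numpy as np
a=cv2.imread('pics/w11.png');b=cv2.imread('pics/wx.png')
cv2.imwrite('pics/v11.png',np.hstack([cv2.resize(i[180:320,110:270],(400,350)) for i in(a,b)]))"
```

```text
[ 132  157   51   47 1823] ctr [-73.  31.] x -90.0 -56.0 y 46.0 15.0
[ 142  225   47   44 1583] ctr [-73. -16.] x -89.0 -56.0 y -0.0 -33.0
[148 273  42  29 637] ctr [-75. -46.] x -89.0 -58.0 y -36.0 -60.0
g now (tray x,y) -0.508 -0.234 turn [5.  8.  6.3]
```

View pics/v11.png

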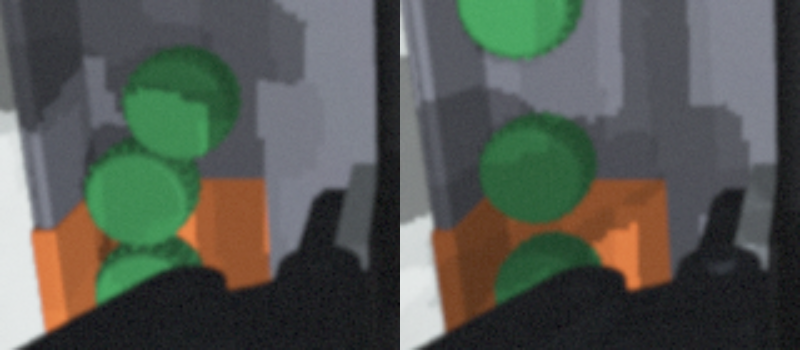

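The caps are now separated along the -x wall at y ≈ 31, -16 and -56. First I level out, which friction should hold, then creep the middle cap against the corner one.

```bash
python3 tilt.py -.05 -.13
```

```text
g now (tray x,y) -0.508 -0.234 turn [27.6 -7.4  3.2]
```

Call:
jog_arm([
  [[0,0,0],[6.9,-1.9,0.8],-0.9],
  [[0,0,0],[13.8,-3.7,1.6],-0.9],
  [[0,0,0],[20.7,-5.6,2.4],-0.9],
  [[0,0,0],[27.6,-7.4,3.2],-0.9],
  [[0,0,0],[27.6,-7.4,3.2],-0.9],
])

```text
t: 19.2
tool_pos: [0.5745, -0.0011, 0.2991]
ee_rot: [3.09, -0.116, 1.508]
wrist_force: [1.7, -1.0, -2.7]
opening: 0.0122
```

```bash
python3 w.py;python3 tilt.py -.05 -.17;python3 tilt.py -.05 -.19
```

```text
[ 136  176   50   45 1739] ctr [-76.  23.] x -92.0 -59.0 y 37.0 6.0
[ 145  240   46   62 1875] ctr [-76. -28.] x -92.0 -60.0 y -8.0 -56.0
g now (tray x,y) -0.054 -0.118 turn [0.2 3.  0.2]
g now (tray x,y) -0.054 -0.118 turn [0.2 4.2 0.2]
```

The middle cap now touches the corner one, and the third is 14 mm away. Next I add gx below the friction limit, so that only the free cap drifts sideways.

```bash
python3 tilt.py .14 -.10
```

```text
g now (tray x,y) -0.054 -0.118 turn [11.1 -1.   1.3]
```

Call:
jog_arm([
  [[0,0,0],[3.7,-0.3,0.4],-0.9],
  [[0,0,0],[7.4,-0.7,0.8],-0.9],
  [[0,0,0],[11.1,-1,1.3],-0.9],
  [[0,0,0],[11.1,-1,1.3],-0.9],
])

```text
t: 19.58
tool_pos: [0.5707, -0.0006, 0.2977]
ee_rot: [-2.998, -0.102, 1.486]
wrist_force: [0.8, 0.1, -4.2]
opening: 0.0122
```

```bash
python3 w.py;python3 tilt.py .14 -.15;python3 tilt.py .14 -.19
```

```text
[ 137  178   51   45 1749] ctr [-75.  20.] x -92.0 -57.0 y 35.0 4.0
[ 146  241   45   60 1894] ctr [-76. -29.] x -91.0 -59.0 y -9.0 -56.0
g now (tray x,y) 0.142 -0.103 turn [-0.   2.7 -0.4]
g now (tray x,y) 0.142 -0.103 turn [ 0.   5.  -0.7]
```

Call:
jog_arm([
  [[0,0,0],[0,1.5,-0.2],-0.9],
  [[0,0,0],[0,2.7,-0.4],-0.9],
])

```text
t: 19.8
tool_pos: [0.5686, 0.0001, 0.2993]
ee_rot: [-2.998, -0.154, 1.487]
wrist_force: [0.0, 0.5, -2.6]
opening: 0.012
```

```bash
python3 w.py;python3 tilt.py .14 -.15;python3 tilt.py .14 -.19
```

```text
[ 140  180   49   46 1736] ctr [-73.  18.] x -89.0 -56.0 y 33.0 1.0
[ 146  240   46   61 1884] ctr [-75. -29.] x -91.0 -58.0 y -9.0 -57.0
g now (tray x,y) 0.142 -0.153 turn [-0.1 -0.2  0. ]
g now (tray x,y) 0.142 -0.153 turn [-0.1  2.1 -0.3]
```

Call:
jog_arm([
  [[0,0,0],[0,0.5,0],-0.9],
])

```text
t: 19.93
tool_pos: [0.5687, -0.0007, 0.2995]
ee_rot: [-2.996, -0.161, 1.484]
wrist_force: [-0.1, -0.3, -3.1]
opening: 0.0124
```

```bash
python3 w.py;python3 tilt.py .0 -.4
```

```text
[ 142  182   49   46 1725] ctr [-72.  17.] x -88.0 -55.0 y 32.0 0.0
[ 146  241   46   60 1885] ctr [-74. -29.] x -91.0 -58.0 y -9.0 -57.0
g now (tray x,y) 0.143 -0.161 turn [-7.6 14.1 -3.3]
```

Call:
jog_arm([
  [[0,0,0],[0.4,0,0],-0.9],
  [[0,0,0],[0.4,0,0],-0.9],
])

```text
t: 20.15
tool_pos: [0.5695, -0.0004, 0.2994]
ee_rot: [-2.988, -0.161, 1.485]
wrist_force: [-0.2, 0.7, -3.0]
opening: 0.0121
```

```bash
python3 w.py;python3 tilt.py .0 -.4
```

```text
[ 144  185   49   45 1711] ctr [-70.  15.] x -87.0 -54.0 y 30.0 -1.0
[ 147  241   46   60 1872] ctr [-74. -28.] x -90.0 -57.0 y -9.0 -56.0
g now (tray x,y) 0.151 -0.16 turn [-8.  14.2 -3.5]
```

Call:
jog_arm([
  [[0,0,0],[0.7,-0.3,0],-0.9],
  [[0,0,0],[0.7,-0.3,0],-0.9],
  [[0,0,0],[0.7,-0.3,0],-0.9],
])

```text
t: 20.45
tool_pos: [0.5698, 0.0001, 0.299]
ee_rot: [-2.976, -0.155, 1.487]
wrist_force: [0.5, -0.4, -3.2]
opening: 0.0122
```

```bash
python3 w.py;python3 tilt.py .0 -.4
```

```text
[ 150  190   49   45 1679] ctr [-67.  12.] x -83.0 -50.0 y 27.0 -5.0
[ 149  241   46   59 1833] ctr [-73. -29.] x -89.0 -56.0 y -9.0 -56.0
g now (tray x,y) 0.163 -0.155 turn [-8.7 14.4 -3.8]
```

```bash
python3 tilt.py .11 -.5
```

```text
g now (tray x,y) 0.163 -0.155 turn [-1.9 20.8 -3.8]
```

Call:
jog_arm([
  [[0,0,0],[-0.6,6.9,-1.3],-0.9],
  [[0,0,0],[-1.3,13.9,-2.5],-0.9],
  [[0,0,0],[-1.9,20.8,-3.8],-0.9],
])

```text
t: 20.75
tool_pos: [0.5702, 0.0005, 0.3005]
ee_rot: [-3.019, -0.528, 1.504]
wrist_force: [-0.8, 1.2, -3.7]
opening: 0.0123
```

```bash
python3 w.py;python3 tilt.py .0 -.5;python3 tilt.py -.4 -.4
```

```text
[ 151  211   68   88 3199] ctr [-63. -20.] x -86.0 -39.0 y 9.0 -58.0
g now (tray x,y) 0.111 -0.508 turn [-5.5 -0.7 -3.2]
g now (tray x,y) 0.111 -0.508 turn [-26.   -4.6 -14.9]
```

Call:
jog_arm([
  [[0,0,0],[-5.5,-0.9,-3.2],-0.9],
])

```text
t: 20.88
tool_pos: [0.5715, -0.0035, 0.2954]
ee_rot: [-3.137, -0.511, 1.558]
wrist_force: [1.5, -0.0, -3.6]
opening: 0.0121
```

```bash
python3 w.py;python3 tilt.py -.4 -.4;cp pics/wx.png pics/w12.png
```

```text
[ 144  230   83   71 3272] ctr [-67. -23.] x -95.0 -36.0 y 0.0 -55.0
g now (tray x,y) -0.003 -0.487 turn [-20.4  -3.1 -11.4]
```

Call:
jog_arm([
  [[0,0,0],[-3,-0.5,-1.7],-0.9],
  [[0,0,0],[-7,-1,-4],-0.9],
  [[0,0,0],[-12,-1.8,-6.6],-0.9],
  [[0,0,0],[-17,-2.6,-9.4],-0.9],
  [[0,0,0],[-20.4,-3.1,-11.4],-0.9],
  [[0,0,0],[-20.4,-3.1,-11.4],-0.9],
  [[0,0,0],[-20.4,-3.1,-11.4],-0.9],
])

```text
t: 21.52
tool_pos: [0.5682, 0.0008, 0.2994]
ee_rot: [2.696, -0.416, 1.767]
wrist_force: [0.0, 0.2, -4.1]
opening: 0.0122
```

```bash
python3 w.py; python3 look.py pics/l6.png;python3 -c "
import cv2
from h import *
im=manip.capture('scene')[0];w=cv2.imread('pics/wx.png')
cv2.imwrite('pics/fin.png',np.hstack([cv2.resize(im[90:190,180:280],(400,400),interpolation=2),cv2.resize(w[180:320,100:240],(400,400))]))"
```

```text
[ 144  243   46   59 1814] ctr [-75. -31.] x -91.0 -58.0 y -12.0 -58.0
[195 279  28  18 337] ctr [-45. -46.] x -56.0 -35.0 y -40.0 -54.0
21.5667 [5.69452482e-01 3.48978052e-04 2.99738568e-01] [ 2.69501204 -0.41521779  1.76711879] [ 0.35899425 -0.51912444 -2.84208628] 0.012152476539254367 [-0.42  0.18  1.73  0.64  1.15 -0.77]
tray up z 0.825 corner z 0.146
wrist [166. 268.] 1815 tray mm [-77. -32.  18.]
wrist [209. 287.] 336 tray mm [-46. -47.  18.]
scene [110.  60.] 40 tray mm [-139.  478.   18.]
scene [244. 165.] 214 tray mm [-67. -45.  18.]
side [275. 155.] 87 tray mm [-78. -38.  18.]
side [286. 155.] 20 tray mm [-45. -56.  18.]
```

View pics/fin.png

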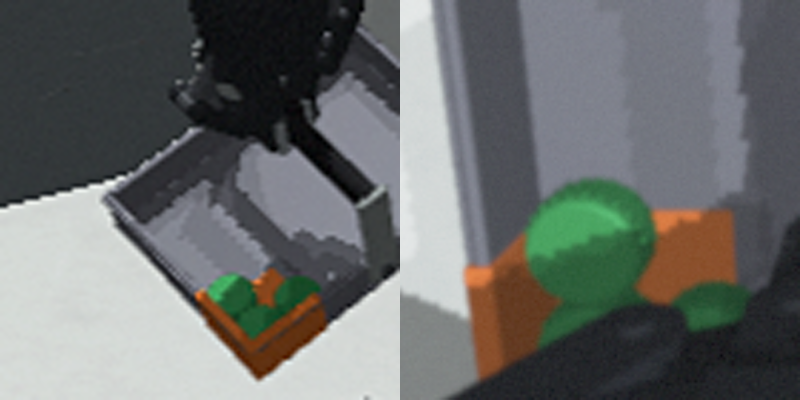

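The final view shows all three caps gathered in the orange corner in an L, against both walls. Tilt is about 34° and the lowest corner is about 0.15 m up, so I'm handing in.

```bash
python3 -c "
from h import *
s=manip.state();print(s['t'],s['wrist_force'],np.abs(s['joint_vel']).max());print(manip.hand_in())"
```

```text
21.7667 [ 0.98878586 -1.07966465 -3.53246145] 0.010485937481404065
the job is handed in; nothing more can be done
None
```

I put the stray green cap in the tray, lifted the tray by its black handle, and handed in at about 21.8 s with all three caps gathered in the orange corner.

- **Gathering the caps:** The first three tilts left the caps in a row along one wall, with the end one outside the orange zone. I worked them round with small tilts until they sat in an L. One cap is in the corner and one is next to it on each wall.
- **Last checks:** The final images showed all three caps inside the orange guard. The tray was tilted about 34° toward that corner, with its lowest point about 0.15 m above the bench. It was still held at 100 N and the arm was at rest.
- **Limits of the checks:** The corner cap was partly hidden by a finger in the wrist view, but the scene view showed it. The wrist-view cap positions ran 4–6 mm off the wall-contact positions, which I put down to calibration and parallax. I made no moves near the red caps, timer or tape, but did not measure them again at the end.

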